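Hang the tube holder on the bath's notched bar

ROBOT

A 7-joint arm with a two-finger parallel gripper is mounted at the origin on a cart in front of the work surface, level with it; the furniture and walls round the work are solid. World frame = base frame: x ahead of the robot, y to its left, z up, the work surface at z = 0. Lengths are in mm, angles in degrees, forces in N, time in s.
With the tool pointing down it reaches from about 425 to 950 mm from the base axis. Payload 4.7 kg.
Tool frame: the origin (TCP) lies where the fingers leave the gripper's body, on its centre line; the fingertips stand 73 mm ahead of it and the grasp point (between the pads) lies r.tcp_to_grasp ahead of it (r.tcp_to_grasp is the distance from the TCP to the grasp point, in mm); z points along the fingers, x is the direction in which the jaws open and shut, and the axes are right-handed (so a half turn about z gives the same grasp; the last joint's range is limited). The gripper opens to 85 mm and grips with 20 to 120 N. Pads are 22 mm wide; open, the fingers measure 114 mm over their backs; the gripper's body (76 mm by 85 mm) begins 54 mm behind the grasp point. The pads swing forward as they close: fully open they stand 13 mm farther back than shut.
Start: joints at [67.557, 26.849, -2.785, 87.806, 1.381, 65.374, -4.715], TCP at [239.595, -631.059, 303.935] pointing down, gripper open.
Joint ranges: [-148.3, 148.3], [-19.14, 114.17], [-79.39, 73.82], [5.75, 140.21], [-59.74, 239.74], [12.07, 113.84], [-152.46, 152.46]. Speed limits (degrees/s): [147.25, 147.25, 180, 180, 180, 180, 180].

INTERFACE

Orientations are given as [roll, pitch, yaw] about the fixed x, y, z axes, in that order (R = Rz(yaw) Ry(pitch) Rx(roll)).
In Python, from rig import r gives the robot as it stands. Calls block until the motion is done:
- r.movep(position, orientation): joint-space move of the TCP to a pose.
- r.move_l(position, velocity=150, rotation=None, f_stop=None): straight line of the TCP; rotation=None keeps the orientation; velocity is the mean speed in mm/s. With f_stop (N) it stops when the force on the tool has changed by that much, and returns True; else False.
- r.goto_joints(angles): joint-space move.
- r.command_gripper(opening, grasp_force=None): finger opening in mm; grasp_force is the grip in N (None keeps the last); returns when the fingers have stopped.
- r.sleep(seconds).
- r.inverse_kinematics(position, orientation): joint angles nearest the present ones, or None.
- r.read_camera(name): name is "scene" or "top" or "wrist"; returns a dict with "img" (384x512x3 uint8, blue, green, red), "mtx" (3x3 intrinsics, pixels), "T" (4x4, takes a point from camera to world coordinates); the wrist camera has in their place "mount" (4x4, takes a point from camera to tool coordinates, whose origin is the TCP and whose axes are the tool frame's). Camera axes: x right, y down, z forward; pixel columns grow to the right and rows downward; lengths in mm; the calibration is good to about 2 mm. A picture is of the moment at which its call begins: read the wrist's pose just before it. There is no depth.
A pose or a line that the arm cannot do raises r.Unreachable and nothing moves.
- r.sign_off(): hands the job in, once; it reports no verdict.
Readings, each from a call of its own:
- r.read_t(): time.
- r.read_q(): joint angles.
- r.read_joint_vel(): joint speeds.
- r.read_joint_efforts(): joint torques, N m.
- r.read_tool_pos(): TCP position.
- r.read_eef_rot(): TCP orientation.
- r.read_ft_force(): force on the tool from outside, world axes, zero at the start.
- r.read_wrist_torque(): the same for the moment, N m.
- r.read_grip_width(): finger opening in mm.
Only numpy, scipy, OpenCV 4.12 (cv2) and the standard library are available. Lean on these libraries where they do the work, as an engineer would, in place of code of your own. Each camera call takes 0.05 s, during which the arm holds its last target.

TASK

Pick up the hook-on tube holder by its black grip and hook its bent lip over the notched bar along the near wall of the steel bath, so that the holder hangs upright inside the bath. Feel gently along the bar until the holder's cross pin falls into the notch, and leave it fully home there, its bridge resting on the bar. Press only lightly on the bath throughout, and leave the bottle, cup and slide box where they stand.

Things in the scene. Friction and masses are not known exactly. Their poses are not given: they have to be found in the camera images.
- bath: fixed open steel tank, 150 deep (x), 260 long (y), 105 mm high, end handles. Origin: centre of its underside on the worktop; x into the bath, away from the robot; y along the near wall; z up. Near wall 5 mm thick, its middle at x = -70 mm, topped by a flush aluminium bar. Inner floor at most 18 mm up. A thermometer stands at the back wall, y = 70 mm, 158 mm high. Press on it with less than 30 N
- bath_bar (a point): middle of the near wall's length (not the notch), at the bar's top, 105 mm up; axes as the bath's. Bar: 5 mm thick, rounded top, straight along y, free from y = -100 to 100 mm between grey blocks whose tops stand 2 mm higher; clamped firmly. The bar carries the notch
- bath_wall (a point): point on the near wall 30 mm below the bar's top. About the notch: the bar has one U notch, 15 mm wide (y), 13 mm deep, open upward, shoulders rounded. The bar is adjustable along y, so the notch's middle lies anywhere from y = -25 to +25 mm in the bath; that is not reported: see it or feel for it
- holder: loose hook-on tube holder of 3 mm steel sheet, about 0.25 kg, 72 wide (y), 63 deep (x), 120 mm high, at first standing on its foot. Origin: under the lip's throat, level with the foot; x from lip to tube shelves (into the bath when hung), y along the lip, z up. Back plate at x = 4.5 to 7.5 mm, full height; shelves out to x = 53 mm. Hung freely it leans a few degrees
- holder_throat (a point): top of the lip's throat, the underside of the flat bridge, at z = 82 mm in the holder (x = y = 0); it rests on the bar's top when fully home. Throat 9 mm wide (x), for the 5 mm bar; outer lip at x = -7.5 to -4.5 mm, 60 mm wide, reaching down to z = 53 mm, its edge flared outward
- holder_pin (a point): centre of a round cross pin, 12 mm diameter, along x through the throat, at x = y = 0, z = 77 mm in the holder, its lowest line 11 mm under the bridge. Beside the notch it rides on the bar (centre 6 mm above the bar's top); in the notch it drops freely until the bridge meets the bar (centre 5 mm below the bar's top)
- holder_grip (a point): centre of the holder's black grip, a block 14 (x) by 46 (y) by 26 mm high (z), straight above the pin, at z = 107 mm in the holder; take it from above across the 14 mm, fingers closing along the holder's x
- holder_foot (a point): centre of the holder's foot plate (underside), x = 29, y = 0, z = 0 mm in the holder; inside the bath when hung
- amber_bottle: loose brown reagent bottle with black cap, 48 mm diameter, 95 mm high, standing to the right of the bath; origin: centre of its underside; leave it alone
- cup_1: loose specimen cup with dark red lid, 53 mm diameter, 59 mm high, standing to the left, nearer the robot than the bath; origin: centre of its underside; leave it alone
- slide_case: loose blue slide box, 84 x 62 x 40 mm, standing to the right; origin: centre of its underside; leave it alone
Mind the look-alikes: they are no part of the job. Leave any green, purple or yellow look-alike of the holder alone.

How it is judged:
By the outcome, as a careful person would: the job done as asked, in the order asked, and still so for the second after the job is handed in, with the robot touching nothing.
It also fails if it takes over 58 s, if anything falls off the work surface, if the arm or the gripper's body presses on something with over 40 N, if the wrist force passes 120 N, or if a joint passes its speed limit or range.

## Working session

There is one attempt and no reset: what is moved stays moved. The work goes in short steps, each a Python script; the robot and the scene stay as the last script left them, time stands still between calls to the robot, and variables do not carry over. Pictures are saved under pics/ and viewed, and the job is handed in when it is done.

```bash
ls; mkdir -p pics; python3 - <<'E'
from rig import r
import cv2, numpy as np
for n in ("scene","top","wrist"):
    d=r.read_camera(n); cv2.imwrite(f"pics/{n}0.png",d["img"])
    np.savez(f"pics/{n}0.npz",**d)
    print(n,np.round(d["mtx"],1).tolist(),np.round(d.get("T",d.get("mount")),3).tolist())
print(r.read_t(),r.tcp_to_grasp,r.read_eef_rot(),r.read_grip_width(),r.read_ft_force())
E
```

```text
pics
scene [[463.3, 0.0, 255.6], [0.0, 463.3, 200.3], [0.0, 0.0, 1.0]] [[-0.834, -0.358, 0.42, -128.132], [-0.552, 0.557, -0.621, 867.189], [-0.012, -0.749, -0.662, 1099.868], [0.0, 0.0, 0.0, 1.0]]
top [[453.7, 0.0, 262.5], [0.0, 453.7, 195.4], [0.0, 0.0, 1.0]] [[-0.026, -0.992, 0.125, 350.781], [-0.999, 0.028, 0.016, -92.635], [-0.02, -0.124, -0.992, 1559.931], [0.0, 0.0, 0.0, 1.0]]
wrist [[336.5, 0.0, 258.5], [0.0, 336.5, 193.6], [0.0, 0.0, 1.0]] [[1.0, 0.001, 0.001, 0.38], [-0.001, 0.947, 0.321, -83.392], [-0.0, -0.321, 0.947, -70.824], [0.0, 0.0, 0.0, 1.0]]
0.15 53.900000000000006 [ 1.79996778e+02  8.93822282e-02 -6.92094195e+01] 85.51255588693994 [ 0.42935113  0.69193452 -0.19875616]
```

View pics/scene0.png

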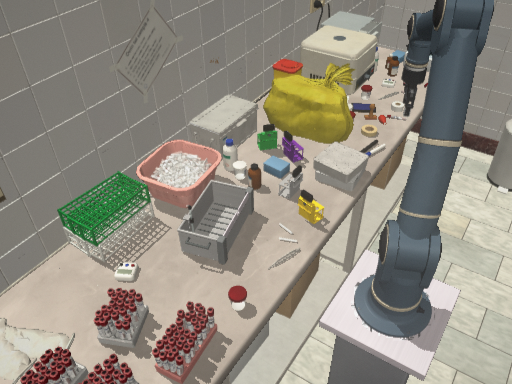

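View pics/top0.png

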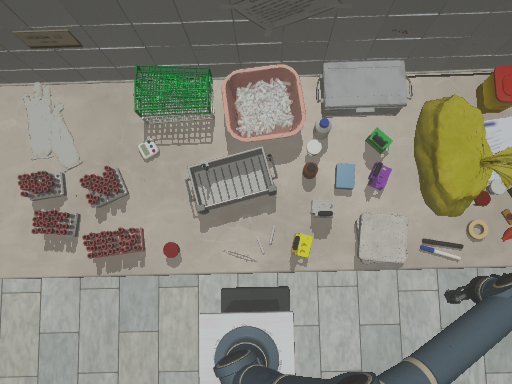

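View pics/wrist0.png

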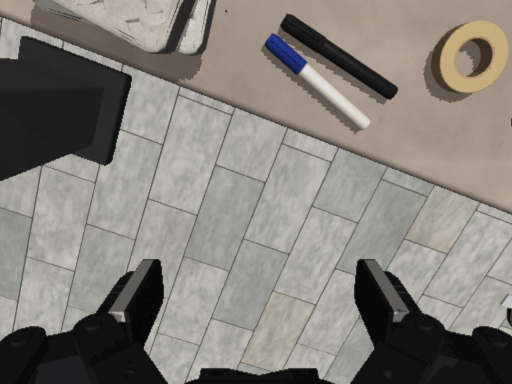

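```bash
python3 - <<'E'
import cv2, numpy as np
a=cv2.imread("pics/top0.png"); cv2.imwrite("pics/top0z.png",cv2.resize(a[135:260,175:375],None,fx=4,fy=4,interpolation=cv2.INTER_CUBIC))
a=cv2.imread("pics/scene0.png"); cv2.imwrite("pics/scene0z.png",cv2.resize(a[140:270,170:340],None,fx=4.5,fy=4.5,interpolation=cv2.INTER_CUBIC))
E
```

```text
(no output)
```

View pics/top0z.png

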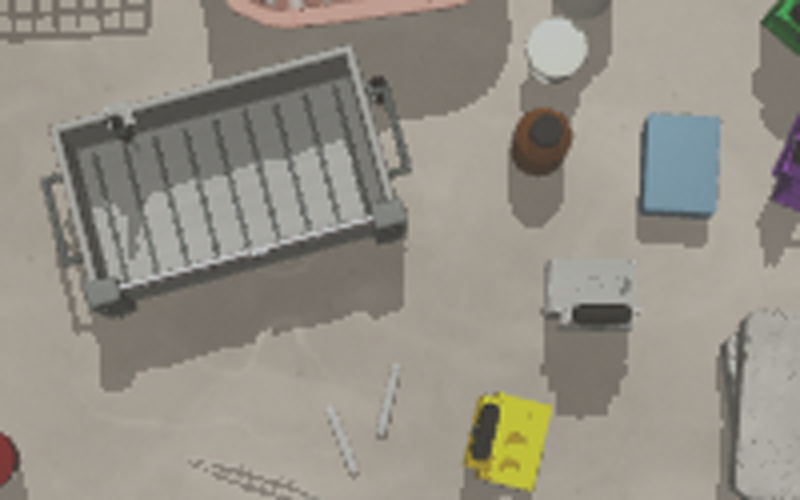

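View pics/scene0z.png

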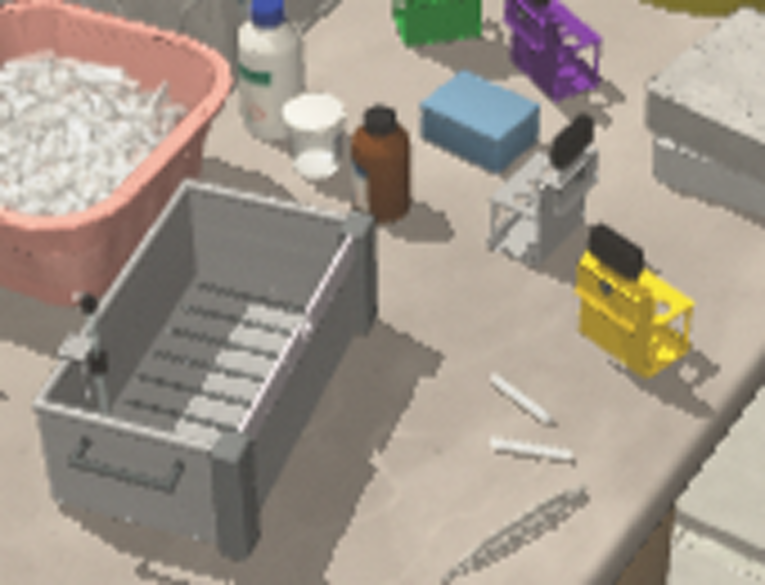

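```bash
cat > h.py <<'E'
import cv2, numpy as np
from scipy.spatial.transform import Rotation as Ro
def ray(K,T,uv):
    d=np.linalg.inv(K)@np.array([uv[0],uv[1],1.]); d=T[:3,:3]@d; return T[:3,3],d/np.linalg.norm(d)
def plane(K,T,uv,z):
    o,d=ray(K,T,uv); return o+d*(z-o[2])/d[2]
def tri(rays):
    A=np.zeros((3,3));b=np.zeros(3)
    for o,d in rays:
        P=np.eye(3)-np.outer(d,d);A+=P;b+=P@o
    p=np.linalg.solve(A,b); return p,[np.linalg.norm((np.eye(3)-np.outer(d,d))@(p-o)) for o,d in rays]
def Tt(pos,rot):
    T=np.eye(4);T[:3,:3]=Ro.from_euler('xyz',rot,degrees=True).as_matrix();T[:3,3]=pos;return T
def snap(r,name):
    p,q=np.array(r.read_tool_pos()),np.array(r.read_eef_rot())
    d=r.read_camera("wrist"); T=Tt(p,q)@d["mount"]
    cv2.imwrite(f"pics/{name}.png",d["img"]); np.savez(f"pics/{name}.npz",mtx=d["mtx"],T=T,img=d["img"])
    return d["img"],d["mtx"],T
def load(n):
    d=np.load(f"pics/{n}.npz"); return d["img"],d["mtx"],d["T"]
def proj(K,T,p):
    c=np.linalg.inv(T)@np.append(p,1); u=K@c[:3]; return u[:2]/u[2]
def darkblob(im,roi,thr=70):
    x0,y0,x1,y1=roi; m=(im[y0:y1,x0:x1].max(2)<thr).astype(np.uint8)
    n,l,s,c=cv2.connectedComponentsWithStats(m); k=1+np.argmax(s[1:,4]); return c[k]+[x0,y0],s[k]
E
python3 - <<'E'
from h import *
it,Kt,Tt_=load("top0"); is_,Ks,Ts=load("scene0")
# grip
ct,st=darkblob(it,(316,205,336,220)); cs,ss=darkblob(is_,(288,162,306,180),60)
print(ct,st,cs,ss); print("grip",tri([ray(Kt,Tt_,ct),ray(Ks,Ts,cs)]))
z=lambda u:(np.array(u)/4+[175,135]-0.375); zs=lambda u:(np.array(u)/4.5+[170,140]-.4)
for nm,a,b in [("right",(372,222),(350,233)),("left",(120,287),(238,437)),("notch?",(255,250),(308,325))]:
    print(nm,tri([ray(Kt,Tt_,z(a)),ray(Ks,Ts,zs(b))]),plane(Kt,Tt_,z(a),105))
for nm,u,h in [("BLcorner",(57,130),105),("BRcorner",(350,50),105),("bottle",(546,130),95),("slide",(680,165),40)]:
    print(nm,plane(Kt,Tt_,z(u),h))
for u in [(548,262),(632,262),(575,313),(630,313)]: print(plane(Kt,Tt_,z(u),107))
E
```

```text
[324.69090909 213.21818182] [ 2  6 14  5 55] [296.75   171.0625] [ 5  4  8 11 48]
grip (array([ 468.29087055, -267.41006293,  107.78722099]), [np.float64(2.0792794691637564), np.float64(2.0792794691638283)])
right (array([549.97920668, -85.89412247, 107.15135868]), [np.float64(0.05362850282763498), np.float64(0.05362850282760727)]) [550.32148268 -85.85785503 105.        ]
left (array([502.65940237, 119.3950285 ,  97.1061218 ]), [np.float64(1.5034047357176608), np.float64(1.503404735717596)]) [503.13805439 119.03242173 105.        ]
notch? (array([527.16443326,   7.62066177, 100.09424585]), [np.float64(4.107946773889105), np.float64(4.107946773889128)]) [530.16852353   9.32384926 105.        ]
BLcorner [633.47806067 169.35932941 105.        ]
BRcorner [692.95782323 -71.70555409 105.        ]
bottle [ 623.59968208 -230.1949943    95.        ]
slide [ 600.46869357 -347.24423689   40.        ]
[ 513.57018168 -226.46649717  107.        ]
[ 511.68557038 -293.80091468  107.        ]
[ 471.87029206 -246.43761698  107.        ]
[ 470.66547896 -290.36085311  107.        ]
```

```bash
python3 - <<'E'
from rig import r
import numpy as np
for p in ([469,-267,285],[469,-267,165],[527,10,285],[527,10,200]):
    for yaw in (0,13,-178,180,-167):
        q=r.inverse_kinematics(p,[180,0,yaw]); print(p,yaw,None if q is None else np.round(q,0))
E
```

```text
[469, -267, 285] 0 [ 47.  17. -27. 106.   9.  58.  17.]
[469, -267, 285] 13 [ 49.  18. -29. 106.  10.  58.  29.]
[469, -267, 285] -178 [  20.   15.    7.  108.   -2.   57. -151.]
[469, -267, 285] 180 [ -23.   25.   64.  110.  -26.   61. -128.]
[469, -267, 285] -167 [  21.   15.    5.  108.   -1.   57. -140.]
[469, -267, 165] 0 [ 45.  26. -25. 113.  16.  44.  11.]
[469, -267, 165] 13 [ 47.  27. -28. 113.  17.  45.  22.]
[469, -267, 165] -178 [  17.   24.   11.  114.   -6.   42. -147.]
[469, -267, 165] 180 [  16.   24.   11.  114.   -7.   42. -148.]
[469, -267, 165] -167 [  19.   24.    8.  114.   -5.   42. -137.]
[527, 10, 285] 0 [ 27.  19. -40. 107.  14.  59. -19.]
[527, 10, 285] 13 [ 28.  19. -42. 107.  15.  59.  -7.]
[527, 10, 285] -178 [ 45.  28. -67. 107.  29.  65. 149.]
[527, 10, 285] 180 [ 45.  28. -67. 107.  29.  65. 147.]
[527, 10, 285] -167 [ -55.   24.   64.  112.  -25.   60. -146.]
[527, 10, 200] 0 [ 24.  25. -37. 112.  19.  49. -24.]
[527, 10, 200] 13 [ 25.  25. -39. 112.  20.  50. -12.]
[527, 10, 200] -178 [ -52.   33.   64.  116.  -38.   54. -146.]
[527, 10, 200] 180 [ 43.  37. -67. 111.  40.  59. 138.]
[527, 10, 200] -167 [ -52.   33.   64.  116.  -38.   54. -135.]
```

```bash
python3 - <<'E'
from rig import r
from h import *
r.movep([470,-267,300],[180,0,-2]); snap(r,"g1"); print(r.read_t(),r.read_tool_pos())
r.move_l([445,-205,300],200); snap(r,"g2"); print(r.read_t())
r.movep([527,50,300],[180,0,13]); snap(r,"b1"); print(r.read_t())
r.move_l([500,-5,290],200); snap(r,"b2"); print(r.read_t())
E
```

```text
1.7833 [ 469.38792857 -268.95549539  299.81889623]
2.3167
3.4083
3.9167
```

View pics/g1.png

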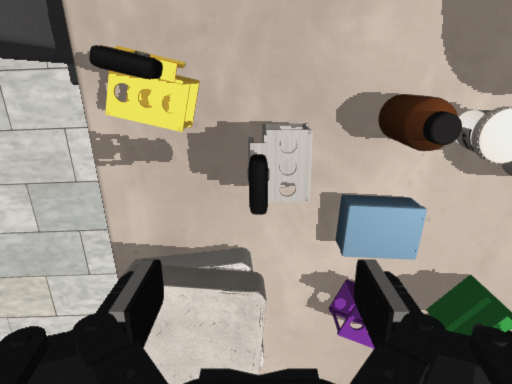

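View pics/g2.png

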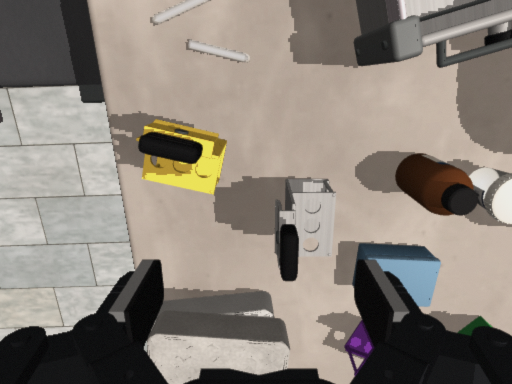

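View pics/b1.png

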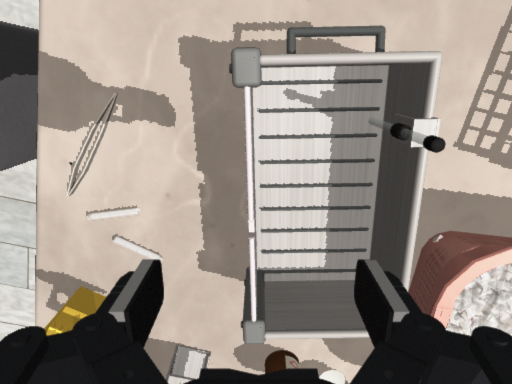

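View pics/b2.png

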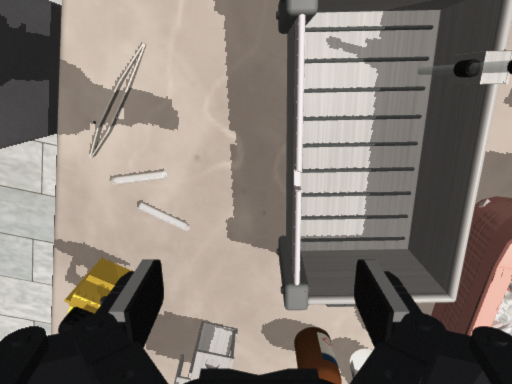

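```bash
python3 - <<'E'
import cv2, numpy as np
a=cv2.imread("pics/b1.png")[40:345,215:295]; b=cv2.imread("pics/b2.png")[0:305,260:340]
a=cv2.resize(a[150:250],None,fx=5,fy=5,interpolation=cv2.INTER_NEAREST); b=cv2.resize(b[130:230],None,fx=5,fy=5,interpolation=cv2.INTER_NEAREST)
cv2.imwrite("pics/bz.png",np.hstack([a,b]))
g=[cv2.imread("pics/g1.png")[110:220,235:320],cv2.imread("pics/g2.png")[175:285,265:350]]
cv2.imwrite("pics/gz.png",np.hstack([cv2.resize(x,None,fx=4.5,fy=4.5,interpolation=cv2.INTER_NEAREST) for x in g]))
E
```

```text
(no output)
```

View pics/bz.png

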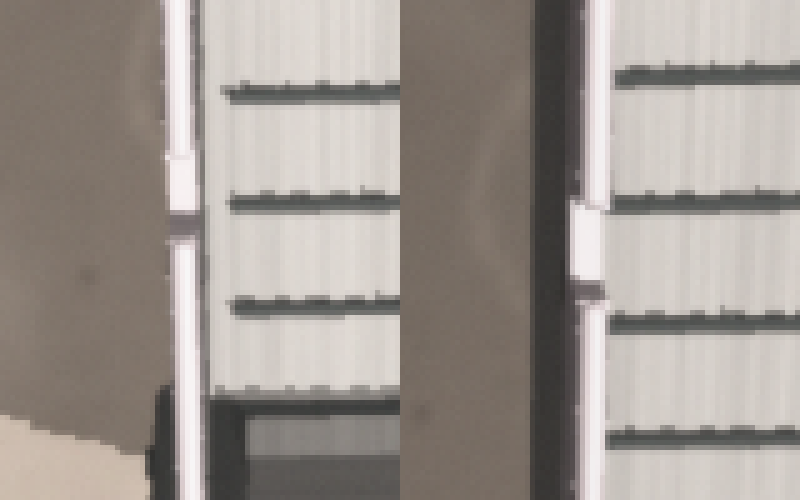

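View pics/gz.png

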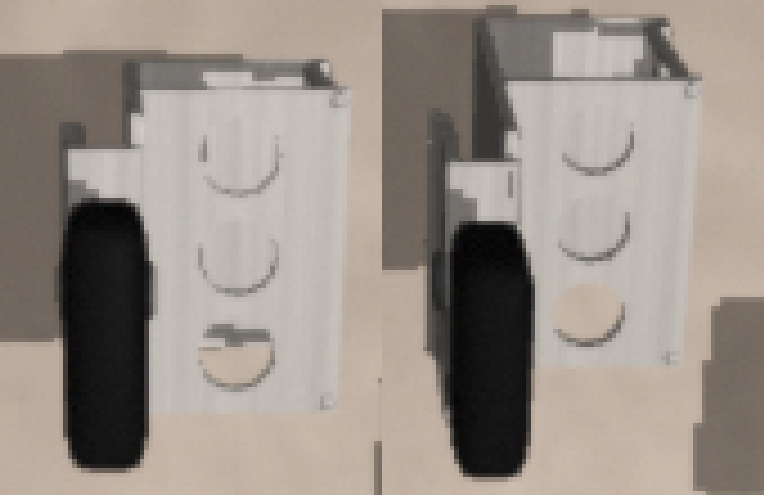

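```bash
cat > m.py <<'E'
from h import *
V={n:load(n) for n in ("g1","g2","b1","b2","top0","scene0")}
def R(n,uv): return ray(V[n][1],V[n][2],uv)
off={"g1":(235,110),"g2":(265,175)}
z=lambda n,u: np.array(u)/4.5+off[n]-.39
def T2(nm,a,b,na="g1",nb="g2",f=None):
    p,e=tri([R(na,a),R(nb,b)]); print(nm,np.round(p,1),np.round(e,2)); return p
if __name__=="__main__":
    for nm,a,b in [("grip -y end top L",(67,466),(455,474)),("grip -y end top R",(147,466),(527,474)),("shelf+y far",(348,90),(698,80)),("shelf -y far",(333,412),(678,367)),("bridge corner +y",(66,150),(447,162))]:
        b=(b[0]-382,b[1])
        T2(nm,z("g1",a),z("g2",b))
    zb1=lambda u:np.array([215+u[0]/5,190+u[1]/5])-.4; zb2=lambda u:np.array([260+(u[0]-400)/5,130+u[1]/5])-.4
    T2("notch+y",zb1((180,155)),zb2((593,204)),"b1","b2")
    T2("notch-y",zb1((185,240)),zb2((593,300)),"b1","b2")
    # bar bright line fit
    for n,roi in (("b1",(240,95,265,315)),("b2",(285,20,310,280))):
        im=V[n][0]; K,T=V[n][1:]
        pts=[]
        for y in range(roi[1],roi[3]):
            row=im[y,roi[0]:roi[2]].min(1); xs=np.where(row>215)[0]
            if len(xs) and len(xs)<9: pts.append([roi[0]+xs.mean(),y,len(xs)])
        pts=np.array(pts); W=np.array([plane(K,T,p[:2],105)[:2] for p in pts])
        k=np.polyfit(W[:,1],W[:,0],1); res=W[:,0]-np.polyval(k,W[:,1]); 
        g=abs(res)<1.; k=np.polyfit(W[g,1],W[g,0],1)
        print(n,len(pts),g.sum(),"yaw",-np.degrees(np.arctan(k[0])),"x at y=10",np.polyval(k,10),np.median(pts[:,2]))
E
python3 m.py
```

```text
grip -y end top L [ 462.3 -288.1  119.5] [0.09 0.09]
grip -y end top R [ 476.4 -289.1  118.6] [0.11 0.11]
shelf+y far [ 522.  -233.5   50. ] [0.1 0.1]
shelf -y far [ 519.3 -304.5   52.6] [0.02 0.02]
bridge corner +y [ 463.5 -237.8   83.9] [0.12 0.12]
notch+y [528.3  14.2 103.3] [0.17 0.17]
notch-y [532.5  -1.2 103.5] [0.3 0.3]
b1 213 167 yaw 14.037055748602855 x at y=10 529.8565762708224 4.0
b2 256 240 yaw 14.036783028361981 x at y=10 529.9429611217325 4.0
```

```bash
python3 - <<'E'
from rig import r
from h import *
r.movep([469.5,-267,240],[180,0,-2.2]); 
r.command_gripper(45)
print(r.read_t(), r.read_tool_pos(), r.read_ft_force()); snap(r,"g3")
print(r.move_l([469.5,-267,163],100,f_stop=6)); print(r.read_tool_pos())
r.command_gripper(5,60); print(r.read_grip_width(),r.read_t(),r.read_tool_pos(),r.read_ft_force())
snap(r,"g4")
E
```

```text
5.4333 [ 469.62094336 -266.76047281  240.09863471] [-0.21282276 -0.60789382 -0.88941872]
False
[ 469.94600478 -267.1243634   163.47512146]
12.677843630262197 6.7833 [ 469.63893289 -267.1700051   163.51257407] [-1.68913668 -0.40801982  2.48483461]
```

View pics/g4.png

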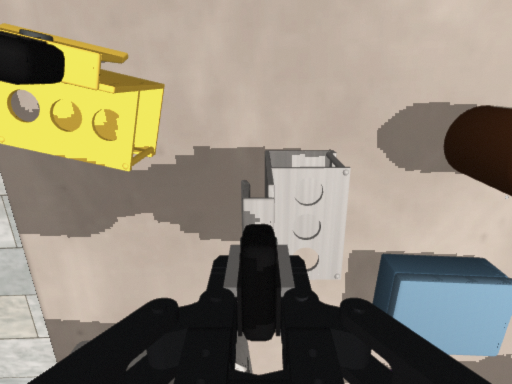

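View pics/g3.png

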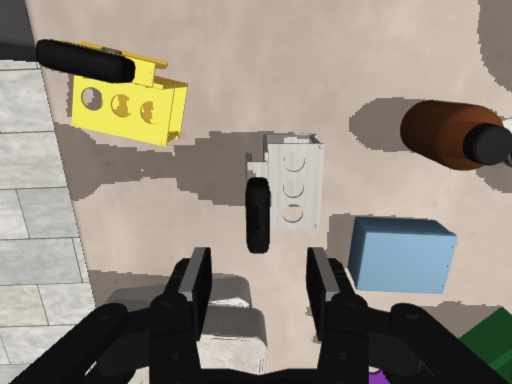

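```bash
cat > b.py <<'E'
from h import *
YAW=14.04; N0=np.array([530.6,6.5])
bx=np.array([np.cos(np.radians(YAW)),np.sin(np.radians(YAW))]); by=np.array([-bx[1],bx[0]])
def P(dx,dy,z): return [*(N0+dx*bx+dy*by),z]
def B(p): d=np.array(p[:2])-N0; return np.round([d@bx,d@by,p[2]],2)
E
python3 - <<'E'
from rig import r
from b import *
r.move_l([469.6,-267.1,295],150); print(r.read_ft_force(),r.read_wrist_torque(),r.read_grip_width())
r.move_l(P(4,14,295),250,rotation=[180,0,YAW]); r.sleep(0.3)
print(B(r.read_tool_pos()),r.read_eef_rot(),r.read_ft_force(),r.read_grip_width(),r.read_t()); snap(r,"h1")
d=r.read_camera("scene"); cv2.imwrite("pics/s1.png",cv2.resize(d["img"][100:270,170:370],None,fx=4,fy=4,interpolation=cv2.INTER_CUBIC))
E
```

```text
[-0.14972901 -0.15297358 -2.34335953] [0.01766698 0.03729411 0.01094869] 13.142155317379189
[  3.79  13.25 295.  ] [1.79988866e+02 4.11419427e-03 1.39578423e+01] [ 0.59614606  0.16083055 -2.49981119] 13.356618088259488 9.4917
```

View pics/h1.png

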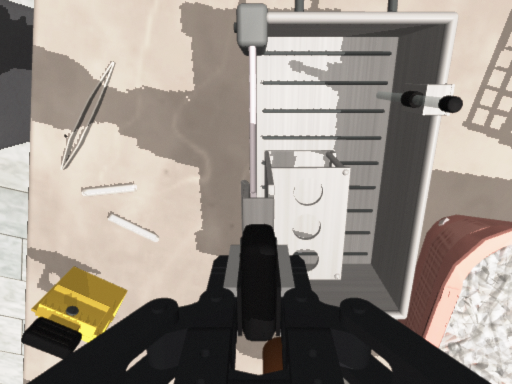

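View pics/s1.png

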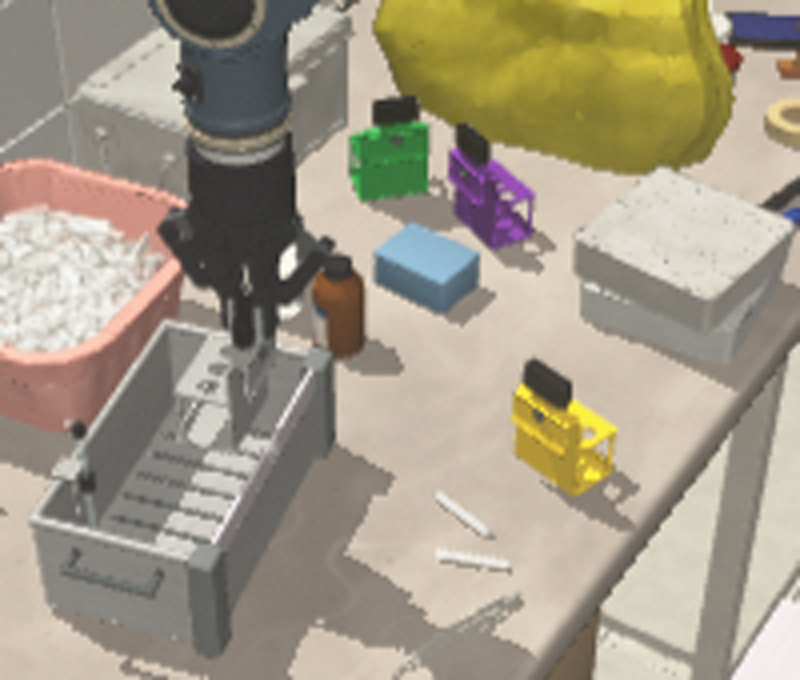

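```bash
python3 - <<'E'
from b import *
im,K,T=load("h1"); a=im[140:260,220:360].copy()
a=cv2.resize(a,None,fx=5,fy=5,interpolation=cv2.INTER_NEAREST); cv2.imwrite("pics/h1z.png",a)
from rig import r
d=np.load("pics/wrist0.npz"); M=d["mount"]
for p in [(-7.5,-30,78.5),(7.5,-30,78.5),(-7.5,-36,78.5),(7.5,-36,78.5),(-7.5,-30,110),(53,-36,113),(53,36,113)]:
    u=proj(K,M,np.array(p,float)); print(p,u,(u-[220,140])*5+2)
E
```

```text
(-7.5, -30, 78.5) [241.60213386 198.98787515] [110.01066931 296.93937577]
(7.5, -30, 78.5) [273.43695861 199.02616576] [269.18479304 297.13082878]
(-7.5, -36, 78.5) [241.41094863 186.84759109] [109.05474317 236.23795543]
(7.5, -36, 78.5) [273.63771216 186.88702873] [270.18856081 236.43514365]
(-7.5, -30, 110) [244.27309159 180.04379207] [123.36545793 202.21896036]
(53, -36, 113) [351.88948999 168.42955233] [661.44744994 144.14776165]
(53, 36, 113) [341.5691311  279.15050337] [609.84565551 697.75251684]
```

View pics/h1z.png

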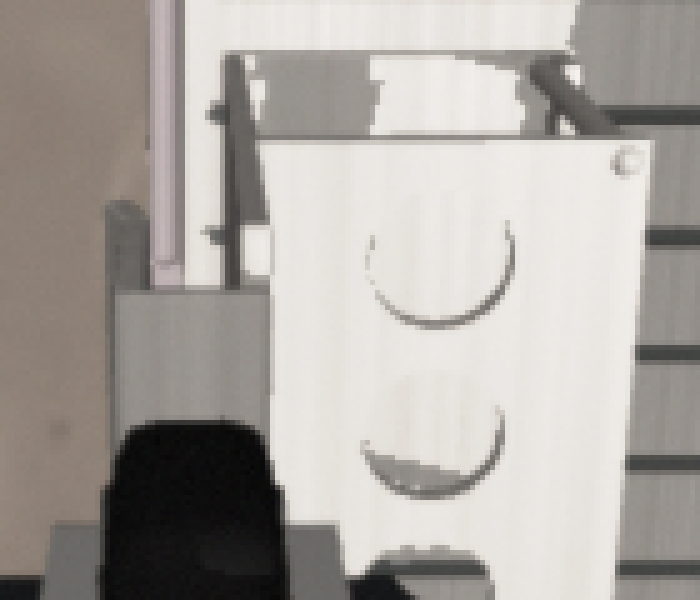

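```bash
python3 - <<'E'
from b import *
im,K,T=load("h1")
for c,y in ((150,0),(187,0),(151,240),(184,240)):
    uv=(220+c/5-.4,140+y/5); print(B(plane(K,T,uv,105)))
print(im[160,240:265].tolist())
E
```

```text
[ -2.4   51.05 105.  ]
[  3.35  51.05 105.  ]
[ -2.57  11.89 105.  ]
[  2.8   11.89 105.  ]
[[119, 129, 142], [121, 132, 144], [122, 132, 145], [123, 134, 146], [123, 133, 145], [123, 133, 145], [120, 131, 144], [121, 131, 144], [121, 131, 143], [116, 124, 134], [154, 154, 166], [176, 175, 188], [183, 182, 196], [175, 173, 186], [155, 155, 167], [127, 126, 135], [126, 130, 135], [214, 219, 225], [224, 228, 231], [225, 229, 233], [226, 229, 232], [218, 224, 228], [169, 174, 181], [155, 159, 164], [138, 142, 148]]
```

```bash
python3 - <<'E'
from rig import r
from b import *
print(r.move_l(P(1.5,13.5,222),100,f_stop=4)); print(B(r.read_tool_pos()),r.read_ft_force())
print(r.move_l(P(-0.1,13.5,222),20,f_stop=4)); r.sleep(.2); print(B(r.read_tool_pos()),r.read_ft_force(),r.read_t())
snap(r,"h2"); im=load("h2")[0]; cv2.imwrite("pics/h2z.png",cv2.resize(im[140:260,220:360],None,fx=5,fy=5,interpolation=cv2.INTER_NEAREST))
E
```

```text
False
[  2.02  13.61 222.53] [ 0.09070978 -0.41269919 -2.68644879]
False
[-4.000e-02  1.349e+01  2.222e+02] [-0.21830815  0.17806027 -2.54547734] 10.925
```

View pics/h2z.png

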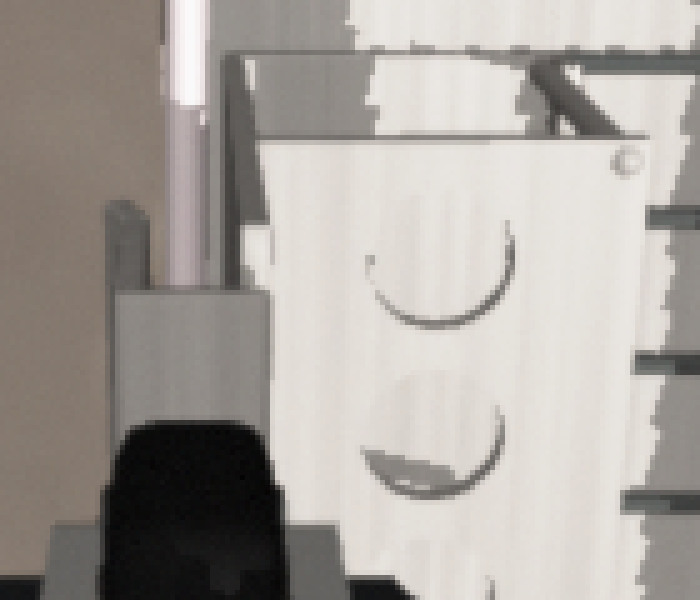

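```bash
python3 - <<'E'
from rig import r
from b import *
print(r.move_l(P(-0.1,13.5,204),40,f_stop=4)); print(B(r.read_tool_pos()),r.read_ft_force())
print(r.move_l(P(-0.1,13.5,190),10,f_stop=3)); print(B(r.read_tool_pos()),r.read_ft_force()); r.sleep(.2); print(B(r.read_tool_pos()),r.read_ft_force(),r.read_t())
E
```

```text
False
[-8.0000e-02  1.3580e+01  2.0382e+02] [-0.5043174  -0.38687069 -2.67393858]
True
[-1.1000e-01  1.3460e+01  1.9683e+02] [-0.47489779  1.12381995  3.63453569]
[-1.3000e-01  1.3490e+01  1.9674e+02] [0.15776918 0.48707519 5.66079648] 12.575
```

```bash
python3 - <<'E'
from rig import r
from b import *
zc=196.9; 
print(r.move_l(P(-0.1,13.5,zc+0.4),10)); 
print(r.move_l(P(-0.1,5,zc+0.4),20,f_stop=6),B(r.read_tool_pos()),r.read_ft_force())
dy=5
while dy>-7:
    s=r.move_l(P(-0.1,dy,zc-3),10,f_stop=3); p=B(r.read_tool_pos()); print("probe",dy,s,p,np.round(r.read_ft_force(),1),round(r.read_t(),2))
    if p[2]<zc-2: break
    dy-=1.5
    r.move_l(P(-0.1,dy,zc+0.3),15,f_stop=8)
E
```

```text
False
False [ -0.42   4.68 197.01] [-0.47849449 -0.38503959 -1.61138675]
probe 5 True [-6.0000e-02  4.4200e+00  1.9449e+02] [ 2.  -1.8 -1.5] 13.79
```

```bash
python3 - <<'E'
from rig import r
from b import *
p=B(r.read_tool_pos()); dy=p[1]; z=p[2]
for i in range(7):
    dy-=1.0
    a=r.move_l(P(-0.1,dy,z+0.2),15,f_stop=6)
    s=r.move_l(P(-0.1,dy,z-3),12,f_stop=3); p=B(r.read_tool_pos()); f=np.array(r.read_ft_force()); print("probe",round(dy,2),a,s,p,np.round([f[:2]@bx,f[:2]@by,f[2]],1),round(r.read_t(),2))
    z=p[2]
    if z<187.5: break
E
```

```text
probe 3.42 False True [ -0.56   2.75 192.33] [ 1.2 -1.4 -1. ] 14.31
probe 2.42 False False [ -0.2    1.91 189.09] [ 1.6 -2.3 -2.6] 14.97
probe 1.42 False True [1.000e-02 1.620e+00 1.863e+02] [0.  0.9 4.9] 15.54
```

```bash
python3 - <<'E'
from rig import r
from b import *
def st(m,s=None):
    p=B(r.read_tool_pos()); f=np.array(r.read_ft_force()); print(m,s,p,np.round([f[:2]@bx,f[:2]@by,f[2]],1),round(r.read_t(),2))
st("now")
s=r.move_l(P(-0.1,1.6,186.7),10); st("up",s)
s=r.move_l(P(-0.1,-3.,186.7),6,f_stop=3); st("-y",s); a=B(r.read_tool_pos())[1]
s=r.move_l(P(-0.1,4,186.7),6,f_stop=4); st("+y",s); b=B(r.read_tool_pos())[1]
m=(a+b)/2
s=r.move_l(P(-0.1,m,186.7),6); st("mid",s)
s=r.move_l(P(-0.1,m,184.),6,f_stop=4); st("down",s)
E
```

```text
now None [1.000e-02 1.620e+00 1.863e+02] [0.  0.9 4.9] 15.54
up False [ -0.33   1.6  186.38] [ 1.  -0.6 -0.7] 15.87
-y True [ -0.38  -1.62 186.33] [-0.1  0.5  3.7] 16.5
+y True [ -0.38  -1.18 186.31] [-0.1  0.6  3.2] 16.97
mid False [ -0.43  -1.16 186.36] [-0.4 -0.4  1.1] 17.22
down True [ -0.37  -1.13 186.33] [-1.7  0.5  3.5] 17.45
```

```bash
python3 - <<'E'
from rig import r
from b import *
def st(m,s=None):
    p=B(r.read_tool_pos()); f=np.array(r.read_ft_force()); print(m,s,p,np.round([f[:2]@bx,f[:2]@by,f[2]],1),round(r.read_t(),2))
s=r.move_l(P(-0.2,-1.1,187.0),10); st("up",s)
s=r.move_l(P(-0.2,0.1,187.0),6,f_stop=4); st("mid",s)
s=r.move_l(P(-0.2,0.1,184.5),6,f_stop=3); st("down",s)
snap(r,"h3"); im=load("h3")[0]; cv2.imwrite("pics/h3z.png",cv2.resize(im[140:260,220:360],None,fx=5,fy=5,interpolation=cv2.INTER_NEAREST))
d=r.read_camera("scene"); cv2.imwrite("pics/s3.png",cv2.resize(d["img"][140:270,170:340],None,fx=4.5,fy=4.5,interpolation=cv2.INTER_CUBIC))
E
```

```text
up False [ -0.53  -1.19 186.46] [ 0.5 -0.6 -2.5] 17.71
mid False [ -0.48   0.21 186.79] [ 0.6 -0.1 -3.2] 18.06
down True [-2.800e-01  1.300e-01  1.863e+02] [-0.   0.4  5.4] 18.32
```

View pics/h3z.png

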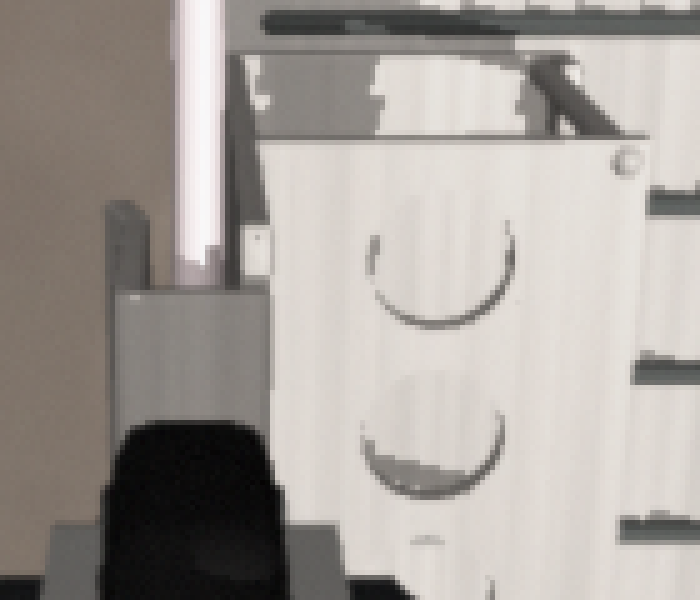

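View pics/s3.png

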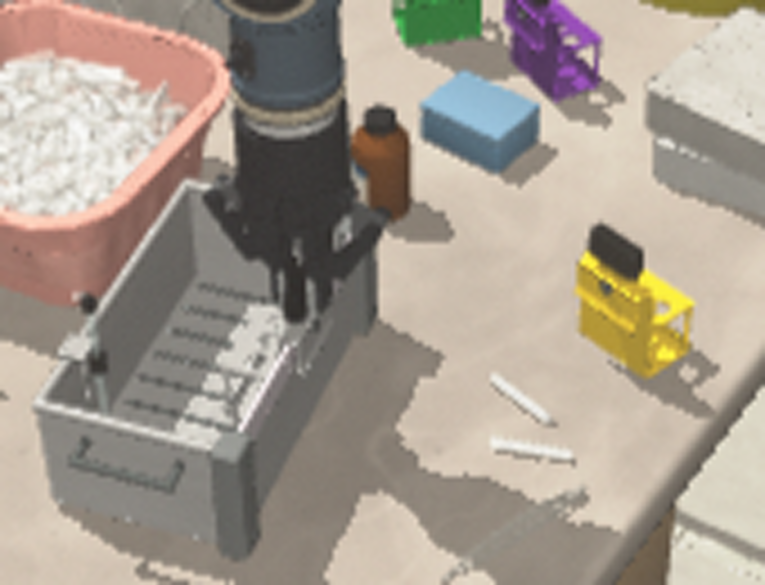

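```bash
python3 - <<'E'
from rig import r
from b import *
def st(m,s=None):
    p=B(r.read_tool_pos()); f=np.array(r.read_ft_force()); print(m,s,p,np.round([f[:2]@bx,f[:2]@by,f[2]],1),r.read_grip_width(),round(r.read_t(),2))
s=r.move_l(P(-0.2,0.1,186.2),10); st("unload",s)
r.command_gripper(30); r.sleep(.3); st("open")
s=r.move_l(P(-0.2,0.1,300),80,f_stop=6); st("up",s)
snap(r,"e1"); r.move_l(P(-0.2,60,300),150); snap(r,"e2"); st("e2")
d=r.read_camera("scene"); np.savez("pics/s4.npz",mtx=d["mtx"],T=d["T"],img=d["img"]); cv2.imwrite("pics/s4.png",cv2.resize(d["img"][140:270,170:340],None,fx=4.5,fy=4.5,interpolation=cv2.INTER_CUBIC))
im=load("e2")[0]; cv2.imwrite("pics/e2.png",im)
E
```

```text
unload False [-8.0000e-02  1.1000e-01  1.8633e+02] [-0.2  0.6  2.3] 13.036420542871724 18.72
open None [-2.3000e-01  1.3000e-01  1.8617e+02] [-0.   0.4  0.8] 30.145221535260053 19.32
up False [-4.5000e-01  8.0000e-02  2.9946e+02] [ 0.1  0.6 -0.8] 30.050913155265633 20.9
e2 None [-2.000e-01  5.874e+01  2.998e+02] [ 0.4 -1.5 -0.1] 29.96929708156119 21.55
```

View pics/e1.png

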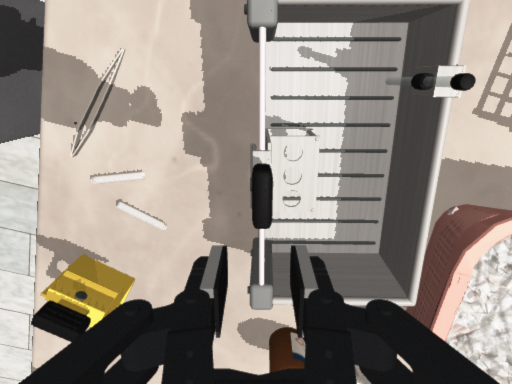

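View pics/e2.png

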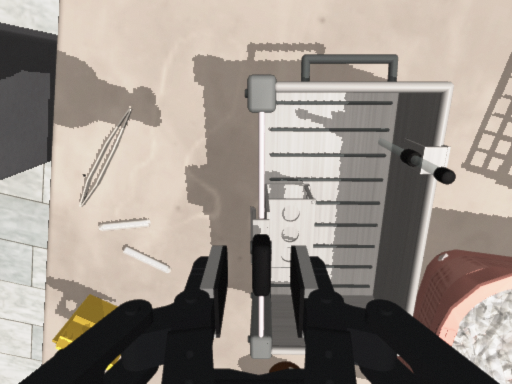

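View pics/s4.png

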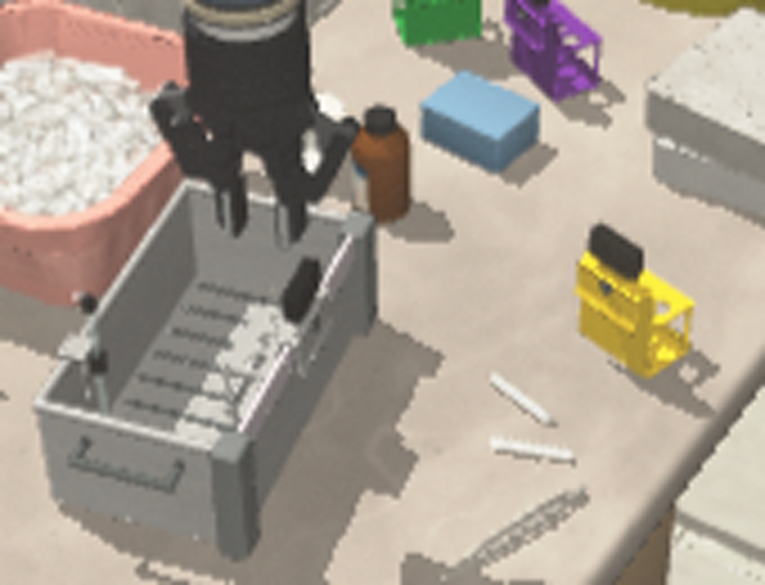

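```bash
python3 - <<'E'
from b import *
o=[]
for n,y0,y1,x0 in (("e1",110,240,235),("e2",180,310,235)):
    im=load(n)[0]; o.append(cv2.resize(im[y0:y1,x0:x0+85],None,fx=4.5,fy=4.5,interpolation=cv2.INTER_NEAREST))
cv2.imwrite("pics/ez.png",np.hstack(o))
E
```

```text
(no output)
```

View pics/ez.png

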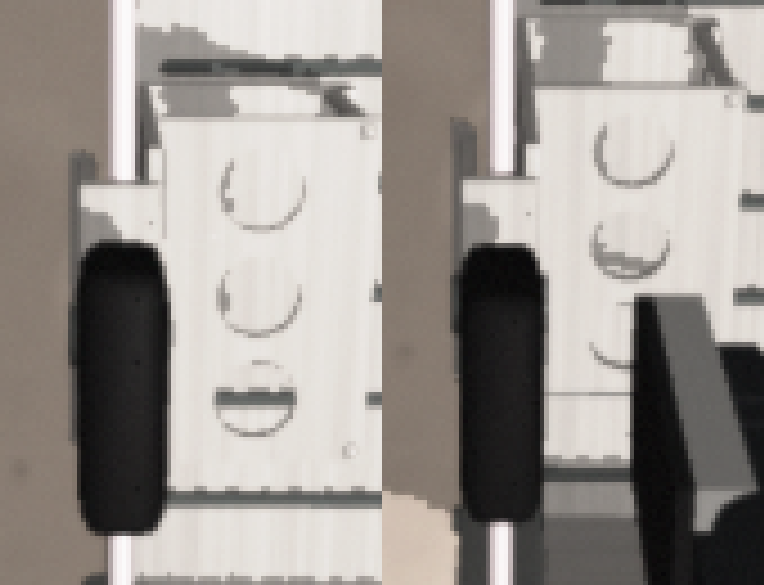

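```bash
python3 - <<'E'
from b import *
V={n:load(n) for n in("e1","e2","b1","b2")}
def t(a,b):
    a=np.array(a)/4.5+[235,110]-.39; b=np.array([b[0]-382,b[1]])/4.5+[235,180]-.39
    p,e=tri([ray(*V["e1"][1:],a),ray(*V["e2"][1:],b)]); return B(p),np.round(e,2)
print("grip -y end mid",t((123,534),(501,521)))
print("bridge corner",t((79,184),(462,180)))
print("shelf +y far", t((381,117),(747,86)))
print("shelf +y near", t((162,117),(537,86)))
E
```

```text
grip -y end mid (array([  0.27, -22.19, 141.57]), array([0.06, 0.06]))
bridge corner (array([ -7.57,  29.79, 109.2 ]), array([0.12, 0.12]))
shelf +y far (array([50.49, 35.9 , 73.11]), array([0.31, 0.31]))
shelf +y near (array([ 7.24, 35.92, 73.82]), array([0.15, 0.15]))
```

```bash
python3 - <<'E'
from rig import r
r.sign_off(); print(r.read_t())
E
```

```text
the job is handed in; nothing more can be done
the job is handed in; nothing more can be done
```

The steel holder now hangs on the bath's bar with its cross pin in the notch and its bridge resting on the bar. The job is handed in at about 21.6 s of the 58 s allowed.

**What I did:** I picked the holder up by its black grip and lowered the lip over the bar beside the notch. I set the pin lightly on the bar and probed towards the notch until it dropped in. It had about 3 mm of sideways play there, as a 12 mm pin in a 15 mm notch should. I then centred it, eased off the load, opened the gripper and moved clear.

**Force:** I lowered with force stops of 3–4 N, and the upward force on the tool read at most about 6 N. Allowing for the holder's 2.5 N weight, that is roughly 8 N on the bath against the 30 N limit.

**Last checks from two wrist views:**

| Point | Measured height | Expected fully home | Expected riding on the bar |
|---|---|---|---|
| Bridge top | 109 mm | 108 mm | 119 mm |
| Grip top | 141.6 mm | 143 mm | 154 mm |

- **Position:** the holder sits centred on the bar and upright, and the shelf's two edges measured level within 1 mm.
- **Other objects:** the bottle, slide box and yellow and purple look-alikes look unmoved in the last scene picture. The cup and most of the green look-alike were outside that crop, but the arm never went near them.

**Small disagreements:** the pin's measured drop was about 10.4 mm rather than the nominal 11 mm. The grip top read 1.4 mm low and the bridge 1.2 mm high. I put these down to camera calibration and arm reading noise.

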